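# Send a repaired board down the job rail

### The job

Take the hooked carrier that holds the green circuit board, hang it by its hook on the upper end of the sloped job rail, and let go so that it rolls down by itself and comes to rest against the stop. Do not push or lead it down, and leave the empty carrier where it stands.

Things in the scene. Friction and masses are not known exactly. Their poses are not given: they have to be found in the camera images.
- board_carrier: Aluminium C-shaped roller carrier, 0.3 kg, on the bench, green circuit board on its tray. Origin: centre of the tray's underside; z up, +x (the open side) away from the robot within about 20 degrees. Tray 110 (x) x 64 (y) mm, with board 17 mm high. Shank: two strips at x = -22 to -26 mm, up to the hook's roof (52 x 70 mm, z 125 to 130 mm). Lip at x = 22 to 26 mm hangs down to z = 87 mm.
- carrier_hook (a point): Seat in the board carrier's hook, 105 mm above its origin: the rail's axis lies here along the carrier's y when it hangs. Four free rollers in a V above it centre the hook on the tube. The rail enters sideways from the open +x side, below the lip: its axis 25 to 80 mm above the tray's underside; then the carrier is lowered.
- carrier_grip (a point): Grip point on the board carrier, 155 mm above its origin: in the black upright fin on the middle of the roof, 12 mm thick (x), 30 mm long (y), z = 130 to 172 mm. Fingers close along the carrier's x. The load is balanced below it.
- empty_carrier: The same carrier without a board (bare tray), standing on the bench beside the other; same origin and axes. It stays there.
- rail: Fixed job rail: steel tube, 12 mm diameter, along this frame's y between end posts at y = -183 and +193 mm. Origin on the bench under its middle; z up, x across it, away from the robot within 12 degrees. Axis at z = 180 mm + 0.14 y (high at +y). Hang the carrier x to x, centred near y = +90 mm. It then rolls at about 0.2 m/s to -y, tilted with the slope; origin ends at y = -100, z = 60 mm.
- rail_stop (a point): Point on the tube's axis at the face of the black rubber stop plate (60 mm wide, 50 mm high) across the tube's low end. At rest the end of the carrier's hook touches it, the hook's middle 35 mm up the tube.

How it is judged (in metres and radians):
On the way:
1. the carrier's hook rests on the upper half of the rail (contact force between board_carrier and rail above 0.5 N and y of board_carrier in the frame of rail above 0.02 m and x of board_carrier in the frame of rail between -0.02 and 0.02 m and height (world z) of board_carrier between 0.055 and 0.115 m), for 0.1 s.
At the end, for the whole second after the job is handed in: The board carrier hangs on the rail against the stop (its origin at y = -85 to -120 mm and within 20 mm of x = 0 in the rail's frame, 45 to 75 mm above the bench, tilted less than 17 degrees), at rest (below 20 mm/s); the empty carrier stands within 30 mm of its start (y of board_carrier in the frame of rail between -0.12 and -0.085 m and x of board_carrier in the frame of rail between -0.02 and 0.02 m and height (world z) of board_carrier between 0.045 and 0.075 m and angle between board_carrier's own z axis and vertical below 0.3 rad and linear speed of board_carrier below 0.02 m/s); the robot touches nothing.
It fails at once if the empty carrier is moved more than 30 mm (distance of empty_carrier from where it was at the start of the episode above 0.03 m).
It fails at once if the fingers touch the carrier on the lower part of the rail (pushed or led down) (contact force between the fingers and board_carrier above 0.5 N and contact force between board_carrier and rail above 0.3 N and y of board_carrier in the frame of rail below -0.03 m).
It also fails if it takes over 40 s, if anything falls off the work surface, if the arm or the gripper's body presses on something with over 40 N, if the wrist force passes 120 N, or if a joint passes its speed limit or range.

### The arm

A 6-joint arm with a two-finger parallel gripper is mounted at the origin on the work surface. World frame = base frame: x ahead of the robot, y to its left, z up, the work surface at z = 0. Lengths are in mm, angles in degrees, forces in N, time in s.
With the tool pointing down it reaches from about 350 to 850 mm from the base axis. Payload 8.1 kg.
Tool frame: the origin (TCP) lies midway between the tips of the shut fingers; the grasp point (between the pads) lies 19 mm behind it; z points along the fingers, y is the line along which they close (so a half turn about z gives the same grasp; the last joint's range is limited). The gripper opens to 85 mm and grips with 20 to 120 N. Pads are 22 mm wide; open, the fingers measure 114 mm over their backs; the gripper's body (76 mm by 85 mm) begins 54 mm behind the grasp point. The pads swing forward as they close: fully open they stand 13 mm farther back than shut.
Start: joints at [-78.117, 7.471, 85.268, -0, 87.261, -4.893], TCP at [173.201, -574.462, 204.592] pointing down, gripper open.
Joint ranges: [-169.43, 169.43], [-51.17, 129.36], [1.28, 143.12], [-76.62, 256.62], [0, 156.53], [-152.29, 152.29]. Speed limits (degrees/s): [136.94, 136.94, 159.86, 180, 180, 180].

### API

Orientations are given as [roll, pitch, yaw] about the fixed x, y, z axes, in that order (R = Rz(yaw) Ry(pitch) Rx(roll)).
In Python, from bench import r gives the robot as it stands.
- The arm moves only by the shell command python3 steer.py [FORCE], which reads ROWS from standard input. ROWS is a JSON list of rows, 1 to 8 of them, each an object with the fields ax, ay, az (a rotation vector in units of 5 degrees), tx, ty, tz (the shift in units of 100 mm), jaw (the finger opening in mm); a field left out counts as zero (the opening has to be given); each row is the pose to reach, as a shift and turn from the pose commanded when the command began, along the tool's axes at that moment; what a row does not reach only later rows make up. A row lasts 1/8 s, in which the tool goes at most 62.5 mm and 10.7 degrees, less where a joint would pass 70% of its speed; a pose out of reach is approached as far as the arm can. The fingers move at their own pace and stop on an object; FORCE is the grip in N (left out, the last holds). Time passes only in rows, so rows that do not move let the fingers close. It prints the time, the measured TCP pose, the force, the opening and the grip force at its end. Input that does not fit is refused with a message, and nothing moves.
- r.sense(): the state, without advancing time (a new reading comes with each control period).
- r.snapshot(name): name is "scene" or "side" or "wrist"; returns a dict with "pixels" (384x512x3 uint8, blue, green, red), "fx", "fy", "cx", "cy" (pixels), "pose" (4x4, takes a point from camera to world coordinates). Camera axes: x right, y up, looking along -z (the intrinsics and any distortion apply to the point x, -y, -z); pixel columns grow to the right and rows downward; lengths in mm; the calibration is good to about 2 mm. A picture is of the moment at which its call begins. There is no depth.
- r.hand_in(): hands the job in; it is judged then, once.
The state is a dict: "time": time; "joint_pos": joint angles; "qd": joint speeds; "joint_efforts": joint torques, N m; "tool_pos": TCP position; "tcp_rot": TCP orientation; "ft_force": force on the tool from outside, world axes, zero at the start; "wrist_torque": the same for the moment, N m; "finger_gap": finger opening in mm; "grip_force": force on a finger pad.
Only numpy, scipy, OpenCV 4.12 (cv2) and the standard library are available. Lean on these libraries where they do the work, as an engineer would, in place of code of your own. Each camera call takes 0.05 s, during which the arm holds its last target. There are 200 camera calls.

## Working session

There is one attempt and no reset: what is moved stays moved. The work goes in short steps, Python scripts to look and compute and a shell command to move; the robot and the scene stay as the last step left them, time stands still between calls to the robot, and variables do not carry over. Pictures are saved under pics/ and viewed, at most 10 in all, crops included, and the job is handed in when it is done.

```bash
ls; mkdir -p pics
cat > h.py <<'E'
import numpy as np,cv2,pickle
from bench import r
def snap(n,f):
    s=r.snapshot(n); cv2.imwrite(f'pics/{f}.png',s["pixels"]); pickle.dump(s,open(f'{f}.pkl','wb')); return s
E
python3 - <<'E'
from h import *
a=snap("scene","s0");b=snap("side","d0")
c=snap("wrist","w0")
print({k:v for k,v in a.items() if k!='pixels'}); print({k:v for k,v in b.items() if k!='pixels'})
E
```

```text
bench.py
pics
steer.py
{'fx': 496.7216195312254, 'fy': 496.7216195312254, 'cx': 257.7148616603832, 'cy': 192.36603835972608, 'pose': array([[ 1.52076288e-01, -7.59914632e-01,  6.31983034e-01,
         1.18326285e+03],
       [ 9.88368242e-01,  1.17578878e-01, -9.64542719e-02,
        -1.71387248e+02],
       [-1.01084346e-03,  6.39300368e-01,  7.68956447e-01,
         8.69759754e+02],
       [ 0.00000000e+00,  0.00000000e+00,  0.00000000e+00,
         1.00000000e+00]])}
{'fx': 433.80751708118686, 'fy': 433.80751708118686, 'cx': 252.75334013011258, 'cy': 193.70931704934938, 'pose': array([[-9.55282222e-01,  2.18493127e-01, -1.99240133e-01,
         4.26293820e+02],
       [-2.95666970e-01, -7.15174761e-01,  6.33329381e-01,
         3.87151758e+02],
       [-4.11339732e-03,  6.63917024e-01,  7.47794935e-01,
         6.90718948e+02],
       [ 0.00000000e+00,  0.00000000e+00,  0.00000000e+00,
         1.00000000e+00]])}
```

View pics/s0.png

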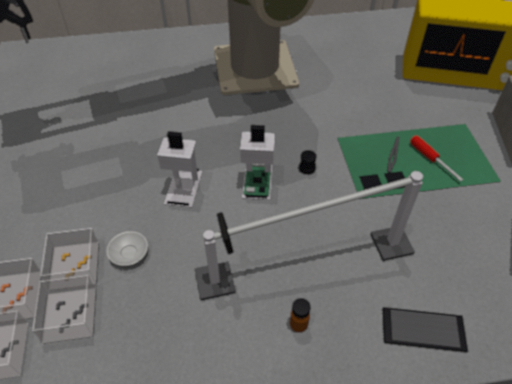

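View pics/d0.png

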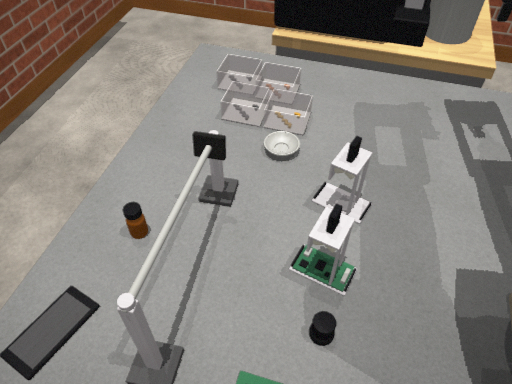

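The scene view shows the board carrier with its fin at about (258,133) and board at (258,180). The empty carrier's fin is at (175,140), and the rail runs from (210,236) at the stop to (416,178) at the high end. In the side view, the board carrier's fin is at (335,218) and the empty carrier's at (354,150). The rail there runs from (128,300) at the high end to (208,150) at the stop.

Run:
```python
from h import *
a=cv2.imread('pics/s0.png');b=cv2.imread('pics/d0.png')
def c(i,x,y,w,h,k): return cv2.resize(i[y:y+h,x:x+w],None,fx=k,fy=k,interpolation=cv2.INTER_CUBIC)
A=c(a,230,115,60,90,5);B=c(b,280,190,90,110,4)
out=np.zeros((450,770,3),np.uint8);out[:450,:300]=A;out[:440,310:670]=B
cv2.imwrite('pics/crop0.png',out)
out=np.zeros((600,800,3),np.uint8);A=c(a,190,160,250,140,2.4);out[:336,:600]=A;B=c(b,90,120,150,260,1);out[340:600,:150]=B
for im,n,box in((a,'s',(150,120,130,90)),(b,'d',(290,120,100,130))):
    x,y,w,h=box;g=im[y:y+h,x:x+w].max(2)
    for nm,m in(('dark',g<45),('light',im[y:y+h,x:x+w].min(2)>170)):
        k,l,s,ce=cv2.connectedComponentsWithStats(m.astype(np.uint8))
        for i in range(1,k):
            if s[i,4]>25: print(n,nm,s[i]+[x,y,0,0,0],ce[i]+[x,y])
```

```text
s dark [251 126  13  15 185] [257.32432432 132.89189189]
s dark [168 132  15  16 194] [174.98453608 139.69072165]
s dark [252 171  15  13  93] [258.49462366 178.33333333]
s dark [247 195  19   2  26] [254.38461538 195.73076923]
s light [242 133  32  17 227] [257.29515419 141.7753304 ]
s light [159 139  35  19 231] [177.01731602 149.19047619]
d dark [347 137  15  25 197] [353.82741117 148.97461929]
d dark [314 183  12  15  27] [319.48148148 190.33333333]
d dark [327 205  15  29 238] [333.83613445 218.6512605 ]
d light [290 133  11  21 154] [293.72077922 142.74025974]
d light [331 142  41  33 577] [351.04852686 159.39861352]
d light [ 309  183   60   66 1449] [334.8115942  218.59765355]
```

View pics/crop0.png

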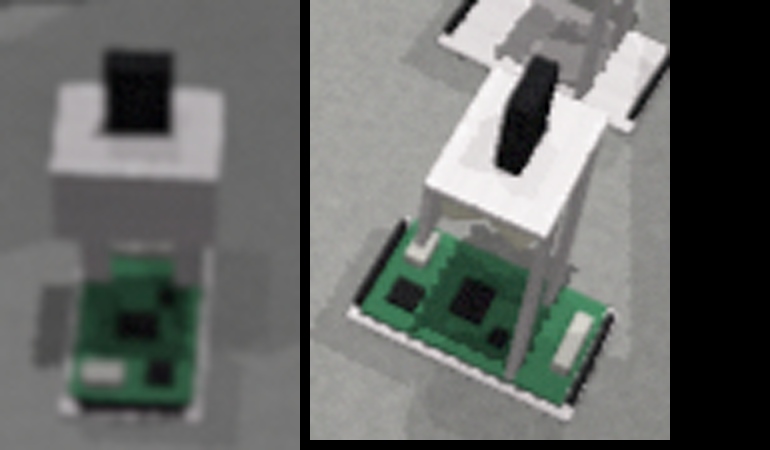

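The crop shows the carrier's roof as a light quad in both views, with the fin on it. The corners read clearly: scene (241.6,132), (274,133), (273,150.5) and (240,148.5); side (325,206), (354,220.5), (338,249) and (309,236.5).

```bash
python3 - <<'E'
from h import *
a=cv2.imread('pics/s0.png');b=cv2.imread('pics/d0.png')
def c(i,x,y,w,h,k): return cv2.resize(i[y:y+h,x:x+w],None,fx=k,fy=k,interpolation=cv2.INTER_CUBIC)
out=np.zeros((600,800,3),np.uint8)
out[:300,:400]=c(a,190,205,80,60,5);out[:300,410:800]=c(a,372,165,78,60,5)
out[300:600,:400]=c(b,180,120,80,60,5);out[300:600,410:800]=c(b,100,280,78,60,5)
cv2.imwrite('pics/crop1.png',out)
E
cat >> h.py <<'E'
def ray(s,p):
    P=s['pose'];d=P[:3,:3]@np.array([(p[0]-s['cx'])/s['fx'],-(p[1]-s['cy'])/s['fy'],-1]);return P[:3,3],d/np.linalg.norm(d)
def tri(*sp):
    A=np.zeros((3,3));y=np.zeros(3);R=[ray(s,p) for s,p in sp]
    for o,d in R: M=np.eye(3)-np.outer(d,d);A+=M;y+=M@o
    X=np.linalg.solve(A,y);return X,[round(float(np.linalg.norm(np.cross(X-o,d))),1) for o,d in R]
def plane(s,p,z): o,d=ray(s,p);return o+d*(z-o[2])/d[2]
def load(f): return pickle.load(open(f+'.pkl','rb'))
E
python3 - <<'E'
from h import *
s=load('s0');d=load('d0')
S=np.array([(58,86),(223,92),(218,178),(50,168)])/5+[229.6,114.6]
D=np.array([(606,123),(543,236),(427,187),(490,65)]);D=(D-[310,0])/4+[279.6,189.6]
Q=[]
for p,q in zip(S,D): X,e=tri((s,p),(d,q));Q.append(X);print(X.round(1),e,plane(s,p,130).round(1)[:2],plane(d,q,130).round(1)[:2])
Q=np.array(Q);print('roof',Q.mean(0),'yaw',np.degrees(np.arctan2(*(Q[2]+Q[3]-Q[0]-Q[1])[[1,0]])),np.degrees(np.arctan2(*(Q[1]+Q[2]-Q[0]-Q[3])[[1,0]]))-90)
print('fin',tri((s,(257.3,132.9)),(d,(333.8,218.65))),'empty fin',tri((s,(175,139.7)),(d,(353.8,149))))
print('tray +x+y',tri((s,np.array([195,415])/5+[229.6,114.6]),(d,np.array([40,312])/4+[279.6,189.6])))
E
```

```text
[399.2 -86.3 125.2] [1.9, 1.9] [402. -88.] [400.5 -80.3]
[415.6 -18.1 129.1] [0.0, 0.0] [416.6 -18.3] [415.7 -17.5]
[464.1 -29.  127.1] [0.4, 0.4] [467.3 -29.3] [463.7 -27.2]
[451.5 -97.5 130.1] [0.6, 0.6] [450.8 -97.8] [451.8 -97. ]
roof [432.59693922 -57.73195608 127.87362983] yaw -12.306677981303734 -12.005802546544558
fin (array([431.96706749, -57.44795994, 150.39306664]), [0.1, 0.1]) empty fin (array([ 425.83732378, -228.65640136,  150.48224286]), [0.3, 0.3])
tray +x+y (array([490.7094063 , -40.85961751,   4.0114616 ]), [0.1, 0.1])
```

View pics/crop1.png

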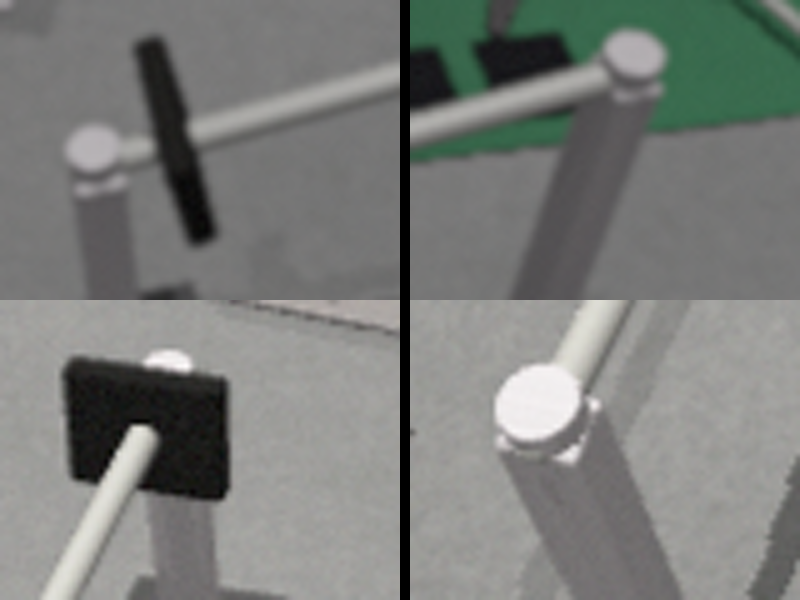

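The crop shows the tube meeting the stop face at about (227,232) in the scene view and (208.5,147) in the side view. The high post cap is at (416,175) in the scene view and (125.6,299) in the side view.

Run:
```python
from h import *
s=load('s0');d=load('d0')
def line(S,p,q,byrow):
    g=S['pixels'].min(2).astype(float);p=np.array(p,float);q=np.array(q,float);pts=[]
    u=(q-p)/np.linalg.norm(q-p);n=np.array([-u[1],u[0]]);t=np.arange(-7,7.01,.25)
    for k in np.arange(0,np.linalg.norm(q-p),2):
        c=p+u*k;xy=c+t[:,None]*n
        v=cv2.remap(g.astype(np.float32),xy[:,0].astype(np.float32)[None],xy[:,1].astype(np.float32)[None],cv2.INTER_LINEAR)[0]
        th=(np.median(v)+v.max())/2 if 0 else (v.max()+np.percentile(v,30))/2
        m=(v>th)&(abs(t)<5); 
        if m.sum()>4: pts.append(c+n*t[m].mean())
    pts=np.array(pts,np.float32);f=cv2.fitLine(pts,cv2.DIST_HUBER,0,.01,.01).ravel()
    res=(pts-f[2:])@np.array([-f[1],f[0]]);print(f,res.std());return f
fs=line(s,(232,231),(400,184),0);fd=line(d,(205,157),(138,290),1)
def npl(S,f):
    a=ray(S,f[2:]-f[:2]*50);b=ray(S,f[2:]+f[:2]*50);n=np.cross(a[1],b[1]);return n/np.linalg.norm(n),a[0]
n1,o1=npl(s,fs);n2,o2=npl(d,fd);u=np.cross(n1,n2);u/=np.linalg.norm(u);u*=np.sign(u[1])
X=np.linalg.lstsq(np.array([n1,n2,u]),np.array([n1@o1,n2@o2,0]),rcond=None)[0]
print('dir',u,'slope',u[2]/np.hypot(*u[:2]),'yaw',np.degrees(np.arctan2(-u[0],u[1])))
def near(S,p): # point on axis nearest to ray
    o,dd=ray(S,p);w=np.cross(u,dd);t=np.cross(o-X,dd)@w/(w@w);return X+u*t
print('stop',near(s,np.array([192,134])/5+[189.6,204.6]),near(d,np.array([145,135])/5+[179.6,119.6]))
H=tri((s,np.array([224,54])/5+[371.6,164.6]),(d,np.array([130,98])/5+[99.6,279.6]));print('hicap',H)
L=tri((s,np.array([94,149])/5+[189.6,204.6]),(d,np.array([167,60])/5+[179.6,119.6]));print('locap',L, 'dist',np.linalg.norm((H[0]-L[0])[:2]))
for C in(H[0],L[0]): print('axis at cap',X+u*((C-X)[:2]@u[:2])/(u[:2]@u[:2]))
print('z=180 point',X+u*(180-X[2])/u[2])
```

```text
[ 9.6277255e-01 -2.7031285e-01  3.1533911e+02  2.0597389e+02] 0.12104239
[  0.4536317  -0.8911893 170.33337   219.0365   ] 0.08442905
dir [-0.08952795  0.98750589  0.12967984] slope 0.1307841959755277 yaw 5.180311895244162
stop [ 679.33321546 -147.32321656  162.31516899] [ 679.24608651 -146.36217188  162.44137393]
hicap (array([649.57921627, 192.51500278, 215.54426854]), [0.5, 0.5])
locap (array([ 683.06617749, -182.24115314,  165.13061411]), [1.3, 1.3]) dist 376.24932289310664
axis at cap [648.53186275 192.42004901 206.93045068]
axis at cap [ 682.50352371 -182.29216371  157.72302667]
z=180 point [667.12401949 -12.65406259 180.        ]
```

```bash
cat >> h.py <<'E'
from scipy.spatial.transform import Rotation as Ro
def carrier(yaw,tilt=0,flip=1): # tool R for carrier axes
    C=(Ro.from_euler('z',yaw,degrees=True)*Ro.from_euler('x',tilt,degrees=True)).as_matrix()
    y=C[:,0]*flip;z=-C[:,2];return np.column_stack([np.cross(y,z),y,z])
def cur():
    s=r.sense();return np.array(s['tool_pos']),Ro.from_euler('xyz',s['tcp_rot'],degrees=True).as_matrix()
def delta(R0,p0,R,p): return Ro.from_matrix(R0.T@R).as_rotvec(degrees=True).round(2),(R0.T@(np.array(p)-p0)).round(1)
E
python3 - <<'E'
from h import *
s=r.sense();print(s['tool_pos'],s['tcp_rot'],s['ft_force'],s['finger_gap'])
p,R=cur();print(R.round(3))
for f in(1,-1):
  for q in([432.3,-57.6,230],[432.3,-57.6,136]): print(f,delta(R,p,carrier(-12.1,0,f),q))
E
```

```text
[ 173.10233655 -574.00900358  203.76060072] [-1.79917971e+02 -8.80776239e-03  1.67745825e+01] [ 1.24637648  0.03481488 -0.32938689] 85.48555477807346
[[ 0.957  0.289 -0.   ]
 [ 0.289 -0.957  0.001]
 [ 0.    -0.001 -1.   ]]
1 (array([-7.000e-02, -5.000e-02, -6.113e+01]), array([ 397.2, -419.7,  -25.6]))
1 (array([-7.000e-02, -5.000e-02, -6.113e+01]), array([ 397.2, -419.5,   68.4]))
-1 (array([-6.0000e-02,  8.0000e-02,  1.1887e+02]), array([ 397.2, -419.7,  -25.6]))
-1 (array([-6.0000e-02,  8.0000e-02,  1.1887e+02]), array([ 397.2, -419.5,   68.4]))
```
Joint 6 now -4.9; joint1 -78 → -7.5. Yaw tool changes -61 about tool z (=+61 world yaw... pointing down). J1 change +70. so j6 changes about 10. Great, flip=1. 

The rows are not in the units I measure in: shifts go in units of 100 mm and turns go in units of 5 degrees. I convert before sending: 240 mm is 2.4, -401 mm is -4.01, -24 degrees is -4.8.

```bash
echo '[{"az":-1.6,"tx":0.4,"ty":-0.42,"tz":-0.3,"jaw":85},{"az":-3.2,"tx":0.9,"ty":-0.95,"tz":-0.35,"jaw":85},{"az":-4.8,"tx":1.4,"ty":-1.48,"tz":-0.35,"jaw":85},{"az":-6.4,"tx":1.9,"ty":-2,"tz":-0.35,"jaw":85},{"az":-8,"tx":2.4,"ty":-2.53,"tz":-0.35,"jaw":85},{"az":-9.6,"tx":2.9,"ty":-3.06,"tz":-0.35,"jaw":85},{"az":-11.2,"tx":3.4,"ty":-3.59,"tz":-0.35,"jaw":85},{"az":-12.22,"tx":3.8,"ty":-4.01,"tz":-0.35,"jaw":85}]' | python3 steer.py 60
```

Run:
```python
from h import *
p,R=cur()
print(r.sense()['joint_pos'])
for q in([432.3,-57.6,230],[432.3,-57.6,136]): print(delta(R,p,carrier(-12.1),q))
```

```text
time: 1.15
tool_pos: [394.9, -132.2, 239.6]
tcp_rot: [180.0, 0.0, 78.1]
ft_force: [1.2, -0.9, -0.4]
finger_gap: 84.7
grip_force: 0.0
[-2.55729987e+01 -2.28103096e+01  1.09262278e+02 -4.57881531e-04
  9.35106848e+01 -1.36431208e+01]
(array([0.04, 0.01, 0.17]), array([80.7, 21.1,  9.6]))
(array([0.04, 0.01, 0.17]), array([ 80.8,  21.1, 103.6]))
```

```bash
echo '[{"jaw":85},{"jaw":85}]' | python3 steer.py
python3 - <<'E'
from h import *
p,R=cur()
for q in([432.3,-57.6,230],[432.3,-57.6,136]): print(delta(R,p,carrier(-12.1),q))
E
```

```text
time: 1.4
tool_pos: [394.3, -134.1, 239.4]
tcp_rot: [-180.0, 0.0, 77.9]
ft_force: [-0.0, -0.3, 0.6]
finger_gap: 84.7
grip_force: 0.0
(array([-0.03,  0.03,  0.02]), array([82.8, 21.1,  9.3]))
(array([-0.03,  0.03,  0.02]), array([ 82.8,  21.2, 103.3]))
```

Converted, 82.8 mm is 0.828, 42 mm is 0.42.

```bash
echo '[{"tx":0.42,"ty":0.11,"tz":0.05,"jaw":85},{"tx":0.828,"ty":0.211,"tz":0.095,"jaw":85},{"tx":0.828,"ty":0.211,"tz":0.095,"jaw":85},{"tx":0.828,"ty":0.211,"tz":0.095,"jaw":85}]' | python3 steer.py
python3 - <<'E'
from h import *
w=snap("wrist","w1");p,R=cur()
g=w['pixels'].max(2)
k,l,s,ce=cv2.connectedComponentsWithStats((g<45).astype(np.uint8))
for i in range(1,k):
    if s[i,4]>150: print(s[i],ce[i],plane(w,ce[i],172).round(1))
print(p,delta(R,p,carrier(-12.1),[432.3,-57.6,136]))
E
```

```text
time: 1.9
tool_pos: [432.1, -59.2, 230.0]
tcp_rot: [-180.0, 0.0, 77.8]
ft_force: [-0.3, -0.4, -0.5]
finger_gap: 84.7
grip_force: 0.0
[198  32  38  39 299] [224.84615385  57.38461538] [430.3  40.7 172. ]
[251 167  16  50 731] [258.89876881 191.51983584] [432.3 -52.5 172. ]
[439 174  57  61 215] [455.99069767 194.94418605] [572.8 -85.8 172. ]
[    0   257   512   127 26437] [256.61001627 345.83799221] [ 400.3 -189.7  172. ]
[432.13377784 -59.32919333 230.10624382] (array([-0.01,  0.03, -0.17]), array([ 1.8, -0.2, 94.1]))
```

View pics/w1.png

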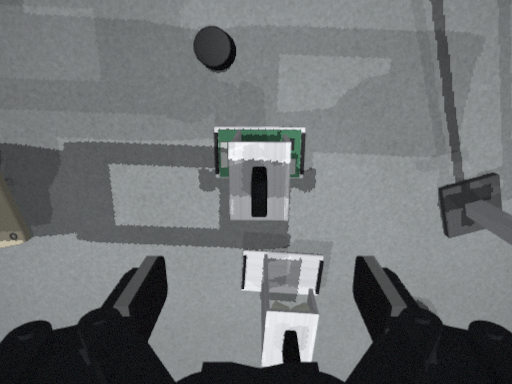

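The wrist view shows the fin upright at (259,191), lined up with the tool. The empty carrier lies behind it at (290,340), clear of the fingers, so I'm going down.

Converted, 94 mm is 0.94, 75 mm is 0.75.

```bash
echo '[{"tx":0.025,"tz":0.4,"jaw":85},{"tx":0.025,"tz":0.75,"jaw":85},{"tx":0.025,"tz":0.94,"jaw":85},{"tx":0.025,"tz":0.94,"jaw":85},{"tx":0.025,"tz":0.94,"jaw":0},{"tx":0.025,"tz":0.94,"jaw":0},{"tx":0.025,"tz":0.94,"jaw":0},{"tx":0.025,"tz":0.94,"jaw":0}]' | python3 steer.py 60; echo '[{"jaw":0},{"jaw":0},{"jaw":0}]' | python3 steer.py
```

```text
time: 2.95
tool_pos: [433.3, -55.2, 136.5]
tcp_rot: [180.0, 0.0, 77.9]
ft_force: [1.9, -0.4, 2.0]
finger_gap: 11.9
grip_force: 2.5
time: 3.32
tool_pos: [433.1, -55.2, 136.6]
tcp_rot: [180.0, 0.0, 77.9]
ft_force: [-3.0, -0.1, 5.8]
finger_gap: 10.1
grip_force: 59.4
```

```bash
cat >> h.py <<'E'
def tgt(dx,h,yr=80,tilt=7.7,yaw=5.2):
    A=np.array([666-.0903*yr,.1+.9959*yr,180.8+.135*yr])
    R=carrier(yaw,tilt);C=np.column_stack([R[:,1],-R[:,0],-R[:,2]])
    assert np.linalg.det(C)>0
    if C[1,1]<0: raise 1
    return R,A+C@np.array([dx,2.3,136.6-h])
E
echo '[{"tz":-0.15,"jaw":0},{"tz":-0.45,"jaw":0},{"tz":-0.8,"jaw":0},{"tz":-0.8,"jaw":0}]' | python3 steer.py
python3 - <<'E'
from h import *
p,R=cur()
for a in((-100,55),(0,55),(0,105)): T,q=tgt(*a);print(q.round(1),delta(R,p,T,q))
E
```

```text
time: 3.82
tool_pos: [435.0, -55.6, 219.5]
tcp_rot: [179.7, 0.0, 77.9]
ft_force: [0.2, 0.6, -3.3]
finger_gap: 9.6
grip_force: 58.9Traceback (most recent call last):
  File "<stdin>", line 3, in <module>
  File "h.py", line 23, in tgt
    assert np.linalg.det(C)>0
           ^^^^^^^^^^^^^^^^^^
AssertionError
```

```bash
sed -i 's/-R\[:,0\],-R/R[:,0],-R/' h.py
python3 - <<'E'
from h import *
p,R=cur()
for a in((-100,55),(0,55),(0,105)): T,q=tgt(*a);print(q.round(1),delta(R,p,T,q))
E
```

```text
[560.   62.1 272.8] (array([  1.51,   7.7 , -17.27]), array([141.3,  97.8, -52.7]))
[659.6  71.2 272.8] (array([  1.51,   7.7 , -17.27]), array([171. , 193.3, -52.1]))
[659.   77.8 223.2] (array([  1.51,   7.7 , -17.27]), array([177.4, 191. ,  -2.6]))
```

```bash
echo '[{"ax":0.02,"ay":0.12,"az":-0.28,"tx":0.11,"ty":0.08,"tz":-0.1,"jaw":0},{"ax":0.08,"ay":0.4,"az":-0.9,"tx":0.36,"ty":0.25,"tz":-0.25,"jaw":0},{"ax":0.14,"ay":0.74,"az":-1.66,"tx":0.68,"ty":0.47,"tz":-0.4,"jaw":0},{"ax":0.22,"ay":1.12,"az":-2.5,"tx":1.02,"ty":0.71,"tz":-0.5,"jaw":0},{"ax":0.28,"ay":1.44,"az":-3.2,"tx":1.3,"ty":0.9,"tz":-0.52,"jaw":0},{"ax":0.3,"ay":1.54,"az":-3.46,"tx":1.41,"ty":0.98,"tz":-0.527,"jaw":0},{"ax":0.3,"ay":1.54,"az":-3.46,"tx":1.41,"ty":0.98,"tz":-0.527,"jaw":0},{"ax":0.3,"ay":1.54,"az":-3.46,"tx":1.41,"ty":0.98,"tz":-0.527,"jaw":0}]' | python3 steer.py
python3 - <<'E'
from h import *
s=snap("scene","s1");d=snap("side","d1");p,R=cur()
o=np.zeros((300,800,3),np.uint8)
o[:,:400]=cv2.resize(s['pixels'][100:250,230:430],(400,300));o[:,400:]=cv2.resize(d['pixels'][150:350,80:346],(400,300))
cv2.imwrite('pics/c2.png',o)
for a in((-100,55),(0,55),(0,105)): T,q=tgt(*a);print(delta(R,p,T,q))
E
```

```text
time: 4.82
tool_pos: [557.7, 61.4, 268.2]
tcp_rot: [-179.6, -7.8, 95.1]
ft_force: [-0.1, 0.2, -3.7]
finger_gap: 9.9
grip_force: 59.0
(array([-0.32, -0.08, -0.08]), array([ 1. ,  2.1, -3.9]))
(array([-0.32, -0.08, -0.08]), array([  1.1, 102.1,  -4.5]))
(array([-0.32, -0.08, -0.08]), array([  1. , 102.4,  45.5]))
```

View pics/c2.png

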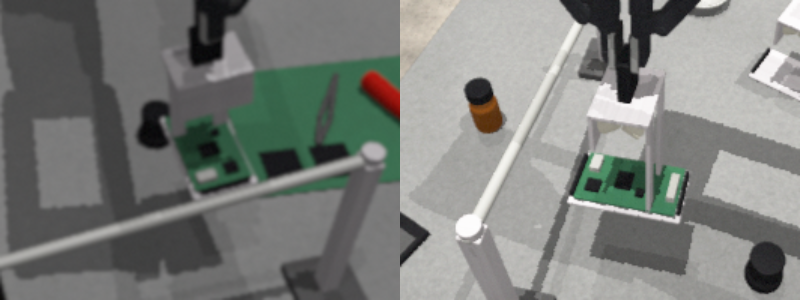

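The carrier hangs level with the slope on the robot's side of the rail. The tray's open corner is at about (357,191) in the scene view and (193,285) in the side view. Next I'm checking that corner against the plan.

Run:
```python
from h import *
s=load('s1');d=load('d1');p,R=cur()
C=np.column_stack([R[:,1],R[:,0],-R[:,2]]);o=p-C@np.array([0,2.3,136.6])
pj=lambda S,X:(lambda c:(S['cx']+S['fx']*c[0]/-c[2],S['cy']-S['fy']*c[1]/-c[2]))(S['pose'][:3,:3].T@(X-S['pose'][:3,3]))
print(tri((s,(357,191)),(d,(193,285.3))),'expected',o+C@[55,32,2])
for q in([55,32,0],[55,-32,0],[-55,32,0],[26,35,130],[26,-35,130],[-26,35,130]):
    X=o+C@np.array(q,float);a=pj(s,X);b=pj(d,X);print(q,'crop s',(2*(a[0]-230),2*(a[1]-100)),'d',(400+(b[0]-80)*400/266,(b[1]-150)*1.5))
```

```text
(array([604.80005675, 110.50119999, 134.54775739]), [0.1, 0.1]) expected [607.61405584 113.80410197 139.1143054 ]
[55, 32, 0] crop s (np.float64(258.6856093013587), np.float64(181.95738498575383)) d (np.float64(565.3784861267525), np.float64(204.08171572284496))
[55, -32, 0] crop s (np.float64(195.07228691936416), np.float64(199.96643026699394)) d (np.float64(585.0261795515787), np.float64(154.8057629618254))
[-55, 32, 0] crop s (np.float64(219.52353712582874), np.float64(101.98963858688364)) d (np.float64(678.495942742381), np.float64(225.36297739745282))
[26, 35, 130] crop s (np.float64(254.23985953409658), np.float64(66.33990178410153)) d (np.float64(586.1589101710615), np.float64(114.94403959014215))
[26, -35, 130] crop s (np.float64(177.86935171439984), np.float64(87.51816094347885)) d (np.float64(608.9898131982363), np.float64(60.986249980220876))
[-26, 35, 130] crop s (np.float64(233.4248184321549), np.float64(27.618895217930515)) d (np.float64(648.3792106946332), np.float64(125.3038333380874))
```

Converted, 102 mm is 1.02, 80 mm is 0.8.

```bash
echo '[{"tx":0.01,"ty":0.1,"tz":-0.03,"jaw":0},{"tx":0.01,"ty":0.3,"tz":-0.05,"jaw":0},{"tx":0.01,"ty":0.55,"tz":-0.05,"jaw":0},{"tx":0.01,"ty":0.8,"tz":-0.05,"jaw":0},{"tx":0.01,"ty":0.97,"tz":-0.05,"jaw":0},{"tx":0.01,"ty":1.02,"tz":-0.05,"jaw":0},{"tx":0.01,"ty":1.02,"tz":-0.05,"jaw":0},{"tx":0.01,"ty":1.02,"tz":-0.05,"jaw":0}]' | python3 steer.py
python3 - <<'E'
from h import *
s=snap("scene","s2");d=snap("side","d2");p,R=cur()
o=np.zeros((300,800,3),np.uint8)
o[:,:400]=cv2.resize(s['pixels'][100:250,230:430],(400,300));o[:,400:]=cv2.resize(d['pixels'][150:350,80:346],(400,300))
cv2.imwrite('pics/c3.png',o)
for a in((0,55),(0,105)): T,q=tgt(*a);print(delta(R,p,T,q))
E
```

```text
time: 5.92
tool_pos: [659.7, 71.6, 273.6]
tcp_rot: [-179.7, -7.8, 95.2]
ft_force: [-0.4, 0.1, -3.4]
finger_gap: 10.0
grip_force: 59.0
(array([-0.3 , -0.1 , -0.02]), array([-0.6, -0.2,  0.8]))
(array([-0.3 , -0.1 , -0.02]), array([-0.7,  0.1, 50.8]))
```

View pics/c3.png

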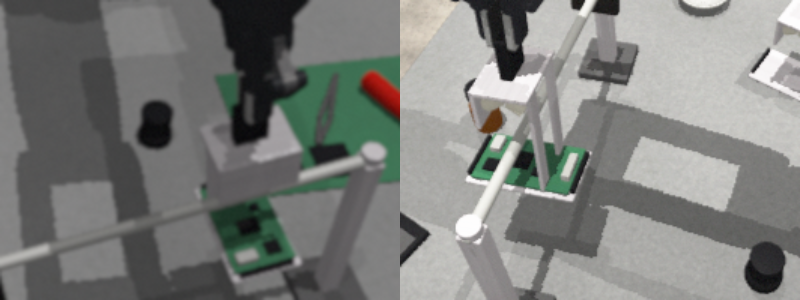

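The tube now passes below the lip and in front of the shank: tube at about (520,140) in the right crop, between the shank at (545,140) and the tray's open edge at (470,165). I'm lowering the carrier.

Converted, 42 mm is 0.42, 33 mm is 0.33.

```bash
echo '[{"tz":0.15,"jaw":0},{"tz":0.33,"jaw":0},{"tz":0.42,"jaw":0},{"tz":0.42,"jaw":0}]' | python3 steer.py; echo '[{"tz":0.04,"jaw":0},{"tz":0.04,"jaw":0}]' | python3 steer.py; echo '[{"tz":0.02,"jaw":0},{"tz":0.02,"jaw":0}]' | python3 steer.py
```

```text
time: 6.52
tool_pos: [658.2, 77.6, 229.6]
tcp_rot: [-179.5, -7.8, 95.2]
ft_force: [-0.4, -0.4, -3.6]
finger_gap: 9.6
grip_force: 59.0
time: 6.78
tool_pos: [659.4, 77.9, 228.0]
tcp_rot: [-179.7, -7.8, 95.2]
ft_force: [0.5, 0.2, -3.8]
finger_gap: 10.1
grip_force: 59.0
time: 7.02
tool_pos: [659.2, 78.1, 225.8]
tcp_rot: [-179.7, -7.8, 95.2]
ft_force: [0.0, 0.7, -3.8]
finger_gap: 9.9
grip_force: 59.0
```

```bash
echo '[{"tz":0.02,"jaw":0},{"tz":0.02,"jaw":0}]' | python3 steer.py; echo '[{"tz":0.02,"jaw":0},{"tz":0.02,"jaw":0}]' | python3 steer.py
```

```text
time: 7.28
tool_pos: [659.0, 78.5, 223.5]
tcp_rot: [-179.7, -7.8, 95.2]
ft_force: [-0.3, 0.4, -3.0]
finger_gap: 9.9
grip_force: 59.0
time: 7.52
tool_pos: [659.3, 78.6, 222.5]
tcp_rot: [-179.7, -7.8, 95.2]
ft_force: [-0.6, -0.4, 2.3]
finger_gap: 9.8
grip_force: 59.6
```

Contact reads +2.3 N, about 6 N resting on the rail. I'm letting go and then retracting upwards.

Converted, -120 mm is -1.2, -90 mm is -0.9.

```bash
echo '[{"jaw":0},{"jaw":85},{"jaw":85},{"jaw":85},{"jaw":85},{"tz":-0.4,"jaw":85},{"tz":-0.9,"jaw":85},{"tz":-1.2,"jaw":85}]' | python3 steer.py;  echo '[{"ty":-0.5,"jaw":85},{"ty":-1,"jaw":85},{"ty":-1,"jaw":85},{"ty":-1,"jaw":85},{"ty":-1,"jaw":85},{"ty":-1,"jaw":85},{"ty":-1,"jaw":85},{"ty":-1,"jaw":85}]' | python3 steer.py
python3 - <<'E'
from h import *
s=snap("scene","s3");d=snap("side","d3")
o=np.zeros((400,800,3),np.uint8)
o[:,:400]=cv2.resize(s['pixels'][110:310,190:390],(400,400));o[:,400:]=cv2.resize(d['pixels'][80:330,100:350],(400,400))
cv2.imwrite('pics/c4.png',o)
E
```

```text
time: 8.52
tool_pos: [661.8, 62.3, 344.1]
tcp_rot: [-179.9, -7.8, 95.2]
ft_force: [1.2, 0.3, 0.3]
finger_gap: 85.3
grip_force: 0.0
time: 9.52
tool_pos: [561.9, 53.4, 341.1]
tcp_rot: [-179.7, -7.8, 95.2]
ft_force: [-0.3, -0.2, 0.3]
finger_gap: 85.0
grip_force: 0.0
```

View pics/c4.png

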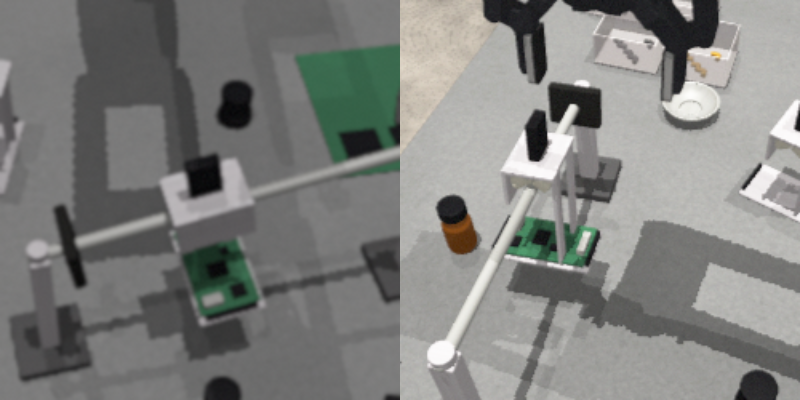

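The carrier is hanging on the rail about halfway down and rolling on its own, with its roof at (205,195) in the left crop. I'm waiting in place, well clear, and then measuring again.

```bash
for i in 1 2 3; do echo '[{"jaw":85},{"jaw":85},{"jaw":85},{"jaw":85},{"jaw":85},{"jaw":85},{"jaw":85},{"jaw":85}]' | python3 steer.py | head -1; done
python3 - <<'E'
from h import *
s=snap("scene","s4");d=snap("side","d4")
steps=cv2.absdiff(s['pixels'],snap("scene","s5")['pixels']);print('motion px',(steps.max(2)>40).sum())
o=np.zeros((400,800,3),np.uint8)
o[:,:400]=cv2.resize(s['pixels'][110:310,150:350],(400,400));o[:,400:]=cv2.resize(d['pixels'][80:330,130:380],(400,400))
cv2.imwrite('pics/c5.png',o)
E
```

```text
time: 10.62
time: 11.62
time: 12.62
motion px 0
```

View pics/c5.png

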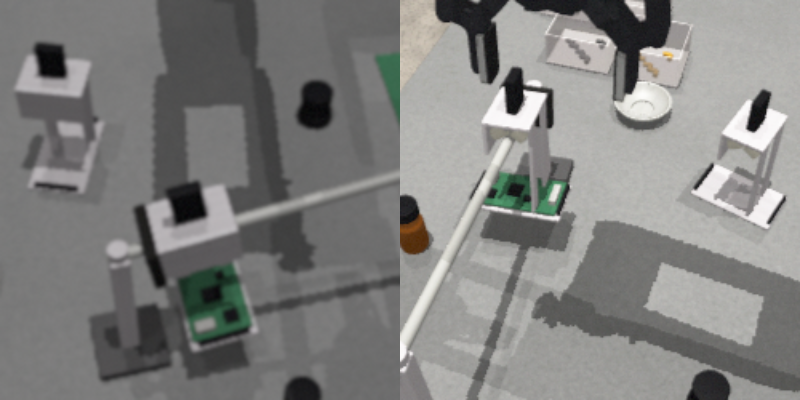

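The carrier's roof, at (190,215) in the left crop, rests against the stop plate at (150,245). The empty carrier hasn't moved. I'm checking once more that nothing moves over a second, and then handing in.

```bash
echo '[{"jaw":85},{"jaw":85},{"jaw":85},{"jaw":85},{"jaw":85},{"jaw":85},{"jaw":85},{"jaw":85}]' | python3 steer.py | head -1
python3 - <<'E'
from h import *
m=(cv2.absdiff(load('s4')['pixels'],snap("scene","s6")['pixels']).max(2)>20).sum();print(m)
if m<15: print(r.hand_in())
E
```

```text
time: 13.78
0
the job is handed in; nothing more can be done
None
```

The board carrier rolled down the rail on its own and is at rest against the stop, the empty carrier is where it stood, and the job was handed in at about 14 s; no verdict was returned.

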